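# Load the nozzle changeover carrier and hold it up level

## Task

Get the filling machine's nozzle set ready to hand over: stand the tall nozzle fully home in pocket one of the carrier (the pocket marked by one stud), then the short nozzle fully home in pocket two (two studs). Then take the carrier by its handle, lift it about 10 cm clear of the bench and finish while still holding it there, steady and level with both nozzles seated. Keep the carrier upright throughout and leave the other things on the bench and in the tray where they are.

Things in the scene. Friction and masses are not known exactly. Their poses are not given: they have to be found in the camera images.
- carrier: Changeover carrier: white plastic block 80 x 270 x 22 mm (x, y, z) with an inverted-U carrying handle across its middle; loose, about 0.4 kg. Origin at the centre of its underside, z up, y along its length towards pocket one.
- handle (a point): Centre of the black crossbar of the carrier's handle, on the carrier's middle, 126 mm above its underside. The bar runs across the carrier, along its x (74 mm long), is 14 mm thick along the carrier's y and 24 mm high. It stands on two thin aluminium uprights at x = +32 and -32 mm, open between them. Axes as the carrier's.
- pocket_one_mouth (a point): Centre of the mouth of pocket one, on the carrier's top face, 22 mm above its underside, at y = +95 mm in the carrier. Round hole 31 mm across with a 2 mm chamfer, 14 mm deep. Marked by one round black stud (14 mm across) between it and the handle.
- pocket_one_floor (a point): Centre of the flat floor of pocket one, 14 mm below its mouth.
- pocket_two_mouth (a point): Centre of the mouth of pocket two, on the carrier's top face, 22 mm above its underside, at y = -95 mm in the carrier. Round hole 31 mm across with a 2 mm chamfer, 14 mm deep. Marked by two round black studs side by side (14 mm across) between it and the handle.
- pocket_two_floor (a point): Centre of the flat floor of pocket two, 14 mm below its mouth.
- tall_nozzle_center (a point): The tall filling nozzle: plain steel, loose, standing upright in the tray. 100 mm high; a cylinder 28 mm across up to 80 mm, then narrowed to a 14 mm spout. This point is on its axis, half-way up (50 mm above the foot); z along the axis to the spout. About 0.1 to 0.25 kg.
- tall_nozzle_foot (a point): Centre of the flat underside of the tall nozzle (foot edge chamfered 2 mm).
- short_nozzle_center (a point): The short filling nozzle: plain steel, loose, standing upright in the tray. 76 mm high; a cylinder 28 mm across up to 56 mm, then narrowed to a 14 mm spout. This point is on its axis, half-way up (38 mm above the foot); z along the axis to the spout. About 0.1 to 0.25 kg.
- short_nozzle_foot (a point): Centre of the flat underside of the short nozzle (foot edge chamfered 2 mm).
- tray: Fixed sheet-metal tray 250 x 230 x 16 mm, floor and rim 4 mm thick; origin under its centre. Both nozzles start in it.
- table: The bench; its top is at height 0.
- bearing: Bystander: dark steel ring 42 mm across, 14 mm high, lying in the tray. Origin on its underside.
- pulley: Bystander: aluminium grooved wheel 52 mm across, 16 mm high, lying in the tray. Origin on its underside.
- carton_a: Bystander: closed carton 60 x 90 x 85 mm on the bench. Origin on its underside.
- carton_b: Bystander: closed carton 60 x 90 x 85 mm on the bench. Origin on its underside.
- wrench: Bystander: steel wrench lying on the bench to the right. Origin on its underside.
- brush: Bystander: brush lying at the back of the bench. Origin on its underside.
- scale: Bystander: flat black pocket scale 75 x 120 x 18 mm at the back of the bench. Origin on its underside.
There are look-alikes about, which are no part of the job. What is shaped like the part that bears short_nozzle_center but purple or red is not meant.

How it is judged (in metres and radians):
On the way, in this order (a step that is already met when the one before it is completed fails the run):
1. the tall nozzle stands fully home in pocket one, the carrier on the bench (distance between tall_nozzle_foot and pocket_one_floor below 0.005 m and angle between the z axis of tall_nozzle_center and the z axis of carrier, either way round below 0.12 rad and height (world z) of carrier below 0.01 m), for 0.2 s.
2. then the short nozzle stands fully home in pocket two, the tall one still in pocket one (all of step 1 and distance between short_nozzle_foot and pocket_two_floor below 0.005 m and angle between the z axis of short_nozzle_center and the z axis of carrier, either way round below 0.12 rad), for 0.2 s.
At the end, for the whole second after the job is handed in: Carrier gripped, its underside 60 to 160 mm above the bench, touching no bench, tray or bystander, tilted under 0.1 rad, under 20 mm/s and 0.1 rad/s; tall nozzle in pocket one, short in two: each foot within 5 mm of its pocket floor centre, axes within 0.12 rad of the carrier's (height (world z) of carrier between 0.06 and 0.16 m and angle between carrier's own z axis and vertical below 0.1 rad and linear speed of carrier below 0.02 m/s and angular speed of carrier below 0.1 rad/s and contact force between carrier and the fingers above 1 N and distance between tall_nozzle_foot and pocket_one_floor below 0.005 m and angle between the z axis of each of tall_nozzle_center, short_nozzle_center and the z axis of carrier, either way round below 0.12 rad and distance between short_nozzle_foot and pocket_two_floor below 0.005 m and contact force between carrier and table below 0.05 N and contact force between carrier and tray below 0.05 N and contact force between carrier and bearing below 0.05 N and contact force between carrier and pulley below 0.05 N and contact force between carrier and carton_a below 0.05 N and contact force between carrier and carton_b below 0.05 N and contact force between carrier and wrench below 0.05 N and contact force between carrier and brush below 0.05 N and contact force between carrier and scale below 0.05 N); the arm keeps its last pose, push and grip.
It fails at once if the carrier is tipped by more than 0.3 rad (angle between carrier's own z axis and vertical above 0.3 rad).
It fails at once if a bystander is moved by more than 30 mm (distance of any of bearing, pulley, carton_a, carton_b, wrench, brush, scale from where it was at the start of the episode above 0.03 m).
It also fails if it takes over 72 s, if anything falls off the work surface, if the arm or the gripper's body presses on something with over 40 N, if the wrist force passes 120 N, or if a joint passes its speed limit or range.

## Robot

A 6-joint arm with a two-finger parallel gripper is mounted at the origin on the work surface. World frame = base frame: x ahead of the robot, y to its left, z up, the work surface at z = 0. Lengths are in mm, angles in rad, forces in N, time in s.
With the tool pointing down it reaches from about 350 to 875 mm from the base axis. Payload 4.2 kg.
Tool frame: the origin (TCP) lies on the centre line of the jaws, within the pads' length; the fingertips stand 14 mm ahead of it and the grasp point (between the pads) lies 5 mm behind it (tcp_to_tips is the distance from the TCP to the fingertips, in mm); z points along the fingers, y is the direction in which the jaws open and shut (so a half turn about z gives the same grasp; the last joint's range is limited). The gripper opens to 85 mm and grips with 20 to 120 N. Pads are 22 mm wide; open, the fingers measure 114 mm over their backs; the gripper's body (76 mm by 85 mm) begins 54 mm behind the grasp point. The pads swing forward as they close: fully open they stand 13 mm farther back than shut.
Start: joints at [1.466, 0.385, 0.008, 0, -1.194, -0.259], TCP at [222.36, 584.085, 245.312] pointing down, gripper open.
Joint ranges: [-3.14, 3.14], [-1.21, 2.06], [-1.07, 1.41], [-3.16, 2.05], [-2.99, -0.16], [-3.1, 3.1]. Speed limits (rad/s): [2.79, 2.79, 3.14, 3.14, 3.14, 3.14].

## Interface

Orientations are given as a unit quaternion [x, y, z, w].
In Python, from bench import read_state, get_image, job_done, tcp_to_tips gives the robot as it stands. The module is installed in compiled form; this text tells all that it offers.
- The arm moves only by the tool play_rows, never from a script. Its argument "targets" is a list of rows, each an object of numbers: "gripper": the gripper's target within -1 to 1 (shut at 1, half-way at 0, fully open at -1); "tx", "ty", "tz": the shift along the tool's x, y, z scaled (see below); "spin": the turn about the tool's z scaled (see below). A call has 1 to 12 rows; each row is the pose to reach, as a shift and turn from the pose commanded when the call began, along the tool's axes at that moment; what a row does not reach only later rows make up. The controller multiplies each number of a shift by 0.25 m and each number of a turn by pi/4 rad. A row lasts 1/8 s, in which the tool goes at most 62.5 mm and 10.7 degrees, less where a joint would pass 70% of its speed; a pose out of reach is approached as far as the arm can. A call with a number of a shift or a turn outside -1 to 1 is refused whole. A call with a gripper value outside its range is refused whole. The fingers move at their own pace and stop on an object; the grip force is fixed at half the most. Time passes only in rows, so rows that repeat a pose let the fingers close. It gives the time, the measured TCP pose, the force and the opening at its end, in the units of the state.
- read_state(): the state, without advancing time (a new reading comes with each control period).
- get_image(name): name is "side" or "top"; returns a dict with "frame" (480x640x3 uint8, red, green, blue), "depth" (480x640 float32, mm along the optical axis (not along the pixel's ray), 0 where there is no reading), "mtx" (3x3 intrinsics, pixels), "world_to_cam" (4x4, takes a point from world to camera coordinates). Camera axes: x right, y up, looking along -z (the intrinsics and any distortion apply to the point x, -y, -z); pixel columns grow to the right and rows downward; lengths in mm; the calibration is good to about 2 mm. A picture is of the moment at which its call begins.
- job_done(): hands the job in, once; it reports no verdict.
The state is a dict: "clock": time; "joints": joint angles; "joint_vel": joint speeds; "joint_efforts": joint torques, N m; "position": TCP position; "ee_rot": TCP orientation; "contact_force": force on the tool from outside, world axes, zero at the start; "wrist_torque": the same for the moment, N m; "gripper_width": finger opening in mm.
Only numpy, scipy, OpenCV 4.12 (cv2) and the standard library are available. Lean on these libraries where they do the work, as an engineer would, in place of code of your own. Each camera call takes 0.05 s, during which the arm holds its last target.

## Working session

There is one attempt and no reset: what is moved stays moved. The work goes in short steps, Python scripts to look and compute and a tool call to move; the robot and the scene stay as the last step left them, time stands still between calls to the robot, and variables do not carry over. Pictures are saved under pics/ and viewed, and the job is handed in when it is done.

Besides the shell and the picture viewer there is one more tool, called after "Request:" as a command line: name --argument value ..., lists and objects as JSON in quotes. play_rows: Moves the arm, as the interface text tells. Its arguments: {"type":"object","properties":{"targets":{"type":"array","items":{"type":"object","properties":{"gripper":{"type":"number"},"tx":{"type":"number","minimum":-1,"maximum":1},"ty":{"type":"number","minimum":-1,"maximum":1},"tz":{"type":"number","minimum":-1,"maximum":1},"spin":{"type":"number","minimum":-1,"maximum":1}}}}},"required":["targets"]}

```bash
mkdir -p pics; ls; python3 - <<'E'
from bench import *
import cv2,numpy as np
print(read_state(), tcp_to_tips)
for n in("top","side"):
    d=get_image(n); cv2.imwrite(f"pics/{n}0.png",d["frame"][:,:,::-1]); np.savez(f"{n}0.npz",**d)
    print(n,d["mtx"],np.round(d["world_to_cam"],4).tolist(), (d["depth"]>0).mean())
E
```

```text
pics
{'clock': 0.0, 'joints': array([ 1.46560221e+00,  3.85559373e-01,  6.58481851e-03, -5.06192237e-04,
       -1.19399237e+00, -2.58625853e-01]), 'joint_vel': array([-2.07810539e-05,  4.85820916e-04,  3.30787162e-04,  1.31906666e-06,
       -1.09733609e-03,  2.63148664e-04]), 'joint_efforts': array([-1.90535196e-03, -3.92293954e+01,  1.88408178e+01,  4.18631852e+00,
       -4.52825203e-03,  7.77508831e-06]), 'position': array([222.16947359, 583.56945464, 244.20273558]), 'ee_rot': array([ 9.83482450e-01, -1.81000101e-01, -1.51368976e-04,  1.10013792e-03]), 'contact_force': array([ 0.08235805,  0.13808   , -0.17895723]), 'wrist_torque': array([-0.02757668,  0.03624069, -0.01373323]), 'gripper_width': 85.41385614622125} 14.0
top [[493.70966024   0.         323.7622567 ]
 [  0.         493.70966024 238.8585474 ]
 [  0.           0.           1.        ]] [[-0.0263, -0.9993, -0.0273, -41.183], [0.985, -0.0305, 0.17, -558.8778], [-0.1707, -0.0224, 0.9851, -1133.6315], [0.0, 0.0, 0.0, 1.0]] 0.9958854166666666
side [[493.528313     0.         313.33124544]
 [  0.         493.528313   235.51984066]
 [  0.           0.           1.        ]] [[-0.995, -0.0993, -0.0039, 507.8103], [0.0595, -0.6269, 0.7768, -133.4906], [-0.0796, 0.7727, 0.6298, -1247.7764], [0.0, 0.0, 0.0, 1.0]] 0.9959733072916667
```

View pics/top0.png

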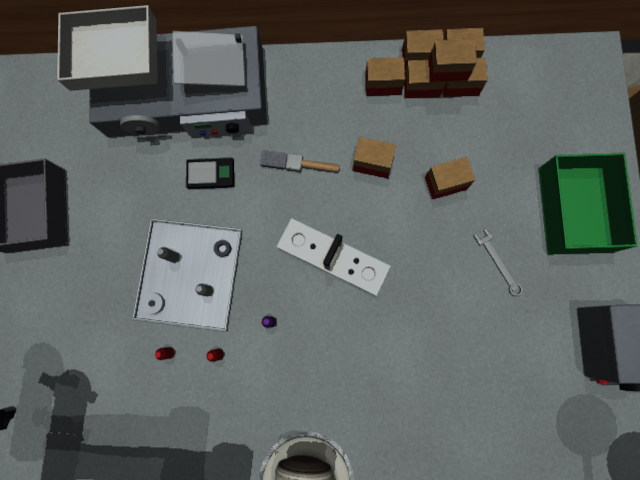

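View pics/side0.png

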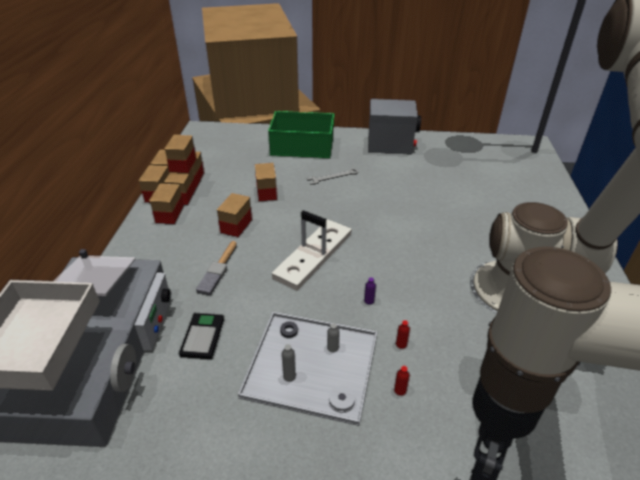

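The top view shows the tall nozzle at about (168,254) and the short one at (204,289) in the tray. The carrier has pocket one (one stud) at about (298,240), pocket two at (368,273) and the handle at (333,252). In the side view the tall nozzle is at (289,363) and the short one at (333,338).

```bash
cat > h.py <<'E'
import numpy as np,cv2
def load(n): return dict(np.load(n))
def cloud(d):
    K=d["mtx"];T=d["world_to_cam"];z=d["depth"].astype(float)
    v,u=np.mgrid[0:480,0:640]
    P=np.stack([(u-K[0,2])/K[0,0]*z,-(v-K[1,2])/K[1,1]*z,-z],-1)
    W=(P-T[:3,3])@T[:3,:3]
    W[z<=0]=np.nan
    return W
def proj(d,p):
    K=d["mtx"];T=d["world_to_cam"];c=T[:3,:3]@np.asarray(p,float)+T[:3,3]
    return np.array([K[0,0]*c[0]/-c[2]+K[0,2],K[1,1]*-c[1]/-c[2]+K[1,2]])
def ray(d,u,v,z):
    K=d["mtx"];T=d["world_to_cam"];R=T[:3,:3];C=-R.T@T[:3,3]
    r=R.T@np.array([(u-K[0,2])/K[0,0],-(v-K[1,2])/K[1,1],-1]);return C+r*(z-C[2])/r[2]
E
python3 - <<'E'
from h import *
np.set_printoptions(precision=1,suppress=True)
for n,px in(("top0",[(168,254),(164,251),(204,289),(333,252),(333,240),(298,240),(290,232),(368,273),(280,300),(155,300),(222,248),(268,321)]),("side0",[(289,363),(289,350),(333,338),(333,330),(314,217),(300,270),(345,232)])):
    d=load(n+".npz");W=cloud(d)
    for u,v in px: print(n,u,v,W[v,u])
    f=d["frame"][:,:,::-1]
    for i,(a,b,c,e) in enumerate([(125,205,415,345)] if n[0]=='t' else [(230,190,390,430)]):
        im=f[b:e,a:c]; s=min(800/im.shape[1],600/im.shape[0]);cv2.imwrite(f"pics/{n}_z.png",cv2.resize(im,None,fx=s,fy=s,interpolation=cv2.INTER_CUBIC));print(s)
E
```

```text
top0 168 254 [527.  305.8  81.5]
top0 164 251 [532.1 310.4  95.8]
top0 204 289 [444.4 224.4  66. ]
top0 333 252 [511.8 -78.7 138.7]
top0 333 240 [538.6 -79.5 137.9]
top0 298 240 [563.7   7.7   6. ]
top0 290 232 [581.6  25.9  21.4]
top0 368 273 [ 476.7 -162.     6. ]
top0 280 300 [417.5  55.   -1.7]
top0 155 300 [425.  356.6  17.4]
top0 222 248 [549.4 197.    6.1]
top0 268 321 [366.9  74.3  73.6]
2.7586206896551726
side0 289 363 [525.9 332.   70.8]
side0 289 350 [525.9 324.2 102.2]
side0 333 338 [443.1 246.2  53.5]
side0 333 330 [443.9 241.3  73.7]
side0 314 217 [514.6 -65.2 140.2]
side0 300 270 [543.8   9.   23.3]
side0 345 232 [ 436.4 -159.    22.9]
2.5
```

View pics/top0_z.png

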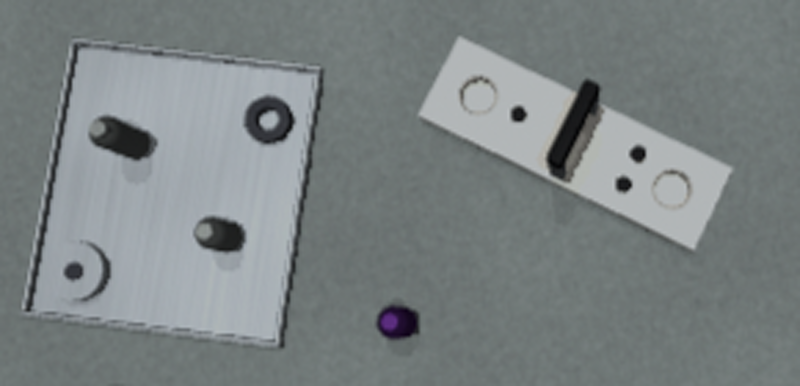

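View pics/side0_z.png

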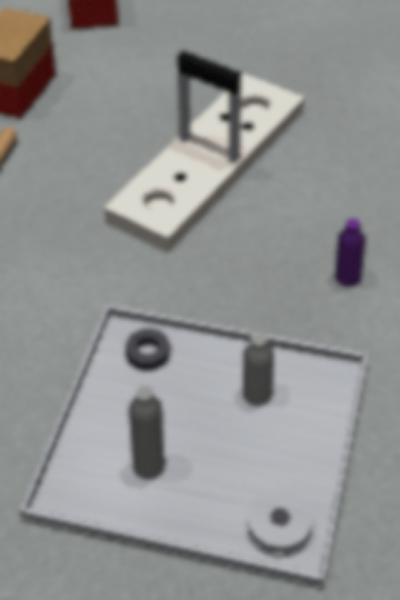

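```bash
cat > m.py <<'E'
from h import *
from scipy.optimize import least_squares
import sys
np.set_printoptions(precision=1,suppress=True)
def circ(P,r,x0):
    f=lambda c:np.hypot(P[:,0]-c[0],P[:,1]-c[1])-r
    s=least_squares(f,x0,loss='soft_l1',f_scale=1.0);return s.x,np.sqrt(np.mean(f(s.x)**2)),np.median(f(s.x))
def noz(W,x0,zl,zh,r=14):
    P=W.reshape(-1,3);P=P[np.isfinite(P[:,0])]
    m=(np.hypot(P[:,0]-x0[0],P[:,1]-x0[1])<25)&(P[:,2]>zl)&(P[:,2]<zh)
    return P[m]
def carrier(d,W,frm=(512,-79)):
    f=d["frame"].astype(int)
    m=(np.abs(W[...,2]-22)<6)&(np.hypot(W[...,0]-frm[0],W[...,1]-frm[1])<180)&(f.min(-1)>110)
    return W[m]
if __name__=="__main__":
    tag=sys.argv[1]
    for n in("top","side"):
        d=load(f"{n}{tag}.npz");W=cloud(d)
        for nm,x0,h,b in(("tall",(527,315),100,80),("short",(443,232),76,56)):
            P=noz(W,x0,25,b);top=noz(W,x0,b+8,130)
            print(n,nm,"body",len(P),circ(P[:,:2],14,x0),"spout n",len(top),"zmax",np.sort(top[:,2])[-6:], "spout mean",np.median(top,0))
        P=carrier(d,W)
        r=cv2.minAreaRect(P[:,:2].astype(np.float32));print(n,"carrier",len(P),np.median(P[:,2]),r)
        # handle bar
        Q=W.reshape(-1,3);Q=Q[np.isfinite(Q[:,0])];h=Q[(np.hypot(Q[:,0]-512,Q[:,1]+75)<70)&(Q[:,2]>118)]
        print("  bar",len(h),np.median(h,0),np.sort(h[:,2])[[-5,-50]],cv2.minAreaRect(h[h[:,2]>132][:,:2].astype(np.float32)))
E
python3 m.py 0
```

```text
top tall body 91 (array([532.1, 318.4]), np.float64(0.6593370670505088), np.float64(-0.023374133911296724)) spout n 66 zmax [105.7 106.  107.2 107.3 108.6 108.8] spout mean [530.7 314.7 100.7]
top short body 44 (array([446. , 234.3]), np.float64(0.5449959933878412), np.float64(0.005563586972846757)) spout n 57 zmax [81.4 81.7 82.9 83.  83.3 84.1] spout mean [444.5 230.1  75.8]
top carrier 2923 21.837974605182225 ((519.8601684570312, -76.81045532226562), (270.068603515625, 80.8302230834961), 62.34859085083008)
  bar 232 [517.6 -76.7 137.3] [141.5 138.9] ((519.115966796875, -76.69215393066406), (14.22891902923584, 73.06591796875), 62.25523376464844)
side tall body 227 (array([529.6, 317.1]), np.float64(0.8344201620232424), np.float64(-0.08680440519883881)) spout n 92 zmax [104.7 104.7 104.8 104.9 105.6 105.8] spout mean [528.5 322.1  97.6]
side short body 116 (array([443.9, 232.8]), np.float64(1.0408958858316568), np.float64(-0.05525998187791892)) spout n 80 zmax [80.9 81.  81.1 81.3 81.7 81.7] spout mean [443.9 238.5  74.9]
side carrier 1718 22.017344923751402 ((517.914306640625, -77.01655578613281), (273.72467041015625, 84.19268798828125), 62.1179313659668)
  bar 241 [516.2 -72.1 133. ] [140.2 137.3] ((518.2979736328125, -75.01561737060547), (18.219606399536133, 74.07469177246094), 61.96592712402344)
```

```bash
cat > mv.py <<'E'
# usage: mv.py cx cy cz jawyaw  x y z [jawyaw2]: commanded pose -> tool-axis units
import sys,numpy as np
a=[float(v) for v in sys.argv[1:]]
c=np.array(a[:3]);th=np.radians(a[3]);t=np.array(a[4:7])
y=-np.array([np.cos(th),np.sin(th),0]);z=np.array([0,0,-1.]);x=np.cross(y,z)
d=t-c
print("tx %.4f ty %.4f tz %.4f"%(d@x/250,d@y/250,d@z/250),"dist",np.linalg.norm(d).round(1), "spin %.4f"%((a[3]-a[7])/45) if len(a)>7 else "")
E
python3 -c "
from bench import *
from scipy.spatial.transform import Rotation as R
import numpy as np
q=R.from_quat(read_state()['ee_rot']).as_matrix();print(q.round(4),np.degrees(np.arctan2(-q[1,1],-q[0,1])))"
python3 mv.py 222.36 584.085 245.312 69.14 400 430.3 245.3
python3 mv.py 222.36 584.085 245.312 69.14 530.8 317.7 190 62.2
```

```text
[[ 9.345e-01 -3.560e-01 -6.000e-04]
 [-3.560e-01 -9.345e-01 -1.900e-03]
 [ 1.000e-04  2.000e-03 -1.000e+00]] 69.14792497327959
tx 0.8830 ty 0.3218 tz 0.0000 dist 235.0 
tx 1.5323 ty 0.5564 tz 0.2212 dist 411.3 spin 0.1542
```

Request:
play_rows --targets '[{"tx":0.22,"ty":0.08,"tz":0,"spin":0.04,"gripper":-1},{"tx":0.44,"ty":0.16,"tz":0,"spin":0.08,"gripper":-1},{"tx":0.66,"ty":0.24,"tz":0,"spin":0.12,"gripper":-1},{"tx":0.883,"ty":0.322,"tz":0,"spin":0.154,"gripper":-1},{"tx":0.883,"ty":0.322,"tz":0,"spin":0.154,"gripper":-1}]'

```text
clock: 0.72
position: [402.3, 427.4, 244.8]
ee_rot: [0.97, -0.243, -0.0, 0.001]
contact_force: [0.2, 0.8, 0.1]
gripper_width: 85.3
```

```bash
python3 mv.py 400 430.3 245.3 62.2 530.8 317.7 190
```

```text
tx 0.6729 ty 0.1544 tz 0.2212 dist 181.2
```

Request:
play_rows --targets '[{"tx":0.25,"ty":0.058,"tz":0.08,"gripper":-1},{"tx":0.47,"ty":0.108,"tz":0.16,"gripper":-1},{"tx":0.673,"ty":0.154,"tz":0.221,"gripper":-1},{"tx":0.673,"ty":0.154,"tz":0.221,"gripper":-1},{"tx":0.673,"ty":0.154,"tz":0.221,"gripper":-1},{"tx":0.673,"ty":0.154,"tz":0.221,"gripper":-1}]'

```text
invalid input
```

```bash
cat > snap.py <<'E'
import sys,cv2,numpy as np
from bench import *
t=sys.argv[1]
for n in("top","side"):
    d=get_image(n); cv2.imwrite(f"pics/{n}{t}.png",d["frame"][:,:,::-1]); np.savez(f"{n}{t}.npz",**d)
s=read_state();print(s["clock"],s["position"],s["ee_rot"],s["contact_force"].round(1),s["gripper_width"])
E
python3 snap.py 1
```

```text
0.825 [400.29652352 429.75317482 244.89955211] [ 9.70592736e-01 -2.40727232e-01 -2.42862266e-04  2.85267641e-04] [ 0.  -0.3  0.4] 85.71812199762901
```

View pics/side1.png

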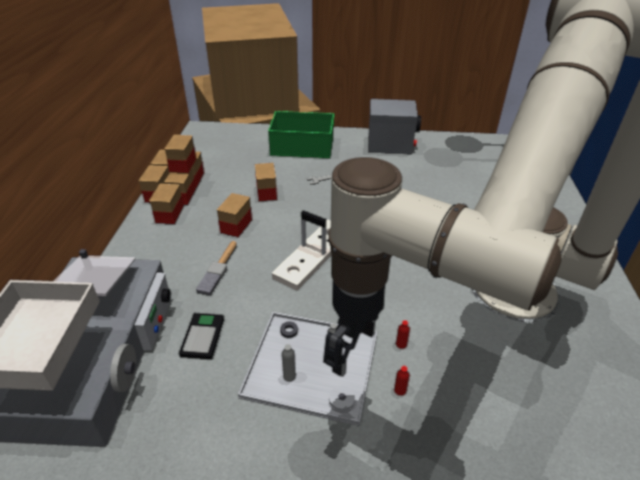

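The side view shows the arm above the tray with its open fingers at about (340,345), and nothing has been disturbed. The move was refused, probably because every row needs a spin value.

Request:
play_rows --targets '[{"tx":0.25,"ty":0.058,"tz":0.08,"spin":0,"gripper":-1},{"tx":0.47,"ty":0.108,"tz":0.16,"spin":0,"gripper":-1},{"tx":0.673,"ty":0.154,"tz":0.221,"spin":0,"gripper":-1},{"tx":0.673,"ty":0.154,"tz":0.221,"spin":0,"gripper":-1},{"tx":0.673,"ty":0.154,"tz":0.221,"spin":0,"gripper":-1},{"tx":0.673,"ty":0.154,"tz":0.221,"spin":0,"gripper":-1}]'

```text
clock: 1.58
position: [530.1, 319.5, 190.7]
ee_rot: [0.971, -0.239, 0.0, -0.001]
contact_force: [-0.4, -0.6, -0.5]
gripper_width: 85.5
```

```bash
python3 snap.py 2; python3 - <<'E'
from h import *
d=load("side2.npz")
f=d["frame"][220:400,220:400,::-1];cv2.imwrite("pics/s2z.png",cv2.resize(f,None,fx=3.3,fy=3.3,interpolation=cv2.INTER_CUBIC))
for z in (190,176,104): print(proj(d,(530.8,317.7,z)))
E
```

```text
1.675 [530.18130219 319.24375204 190.73512477] [ 9.71052679e-01 -2.38864709e-01  2.86451354e-04 -5.13556637e-04] [ 0.7 -0.9 -0.3] 85.42087214656928
[285.23340248 317.42186894]
[285.52762458 322.39671151]
[286.95706245 346.5663039 ]
```

View pics/s2z.png

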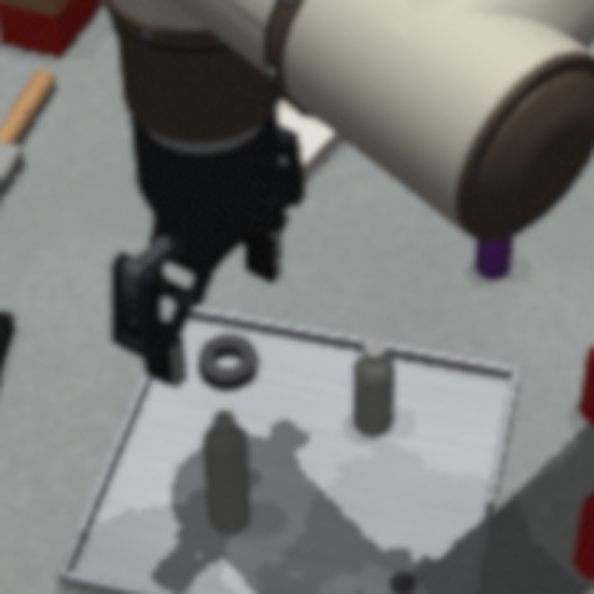

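View pics/top2.png

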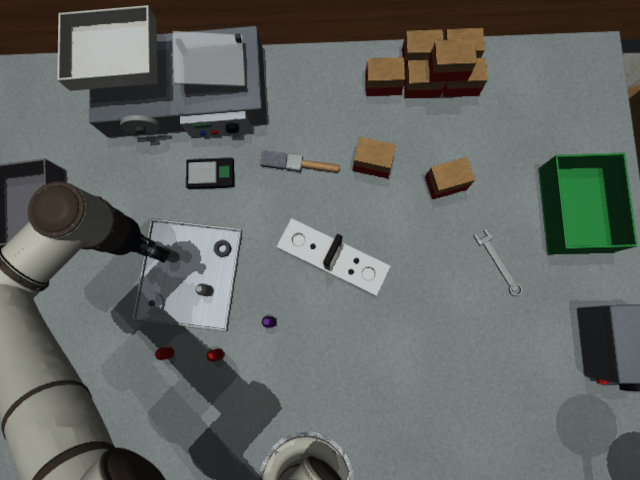

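The side crop shows the open fingers straddling the line above the tall nozzle, with its spout at about (287,346) in full-image pixels. In the top view the tray contents are unchanged. I'm descending now.

Request:
play_rows --targets '[{"tx":0,"ty":0,"tz":0.14,"spin":0,"gripper":-1},{"tx":0,"ty":0,"tz":0.28,"spin":0,"gripper":-1},{"tx":0,"ty":0,"tz":0.4,"spin":0,"gripper":-1},{"tx":0,"ty":0,"tz":0.48,"spin":0,"gripper":-1},{"tx":0,"ty":0,"tz":0.524,"spin":0,"gripper":-1},{"tx":0,"ty":0,"tz":0.524,"spin":0,"gripper":-1},{"tx":0,"ty":0,"tz":0.524,"spin":0,"gripper":-1}]'

```text
clock: 2.55
position: [531.4, 318.5, 60.2]
ee_rot: [0.971, -0.24, 0.001, -0.001]
contact_force: [-0.4, 0.2, 0.4]
gripper_width: 84.9
```

```bash
python3 snap.py 3; python3 - <<'E'
from h import *
d=load("side3.npz")
f=d["frame"][220:400,220:400,::-1];cv2.imwrite("pics/s3z.png",cv2.resize(f,None,fx=3.3,fy=3.3,interpolation=cv2.INTER_CUBIC))
E
```

```text
2.65 [531.42496054 318.37825806  60.23659631] [ 9.70800933e-01 -2.39883966e-01  6.24613692e-04 -9.17316264e-04] [ 0.2 -0.3 -0.2] 85.2305720432067
```

View pics/s3z.png

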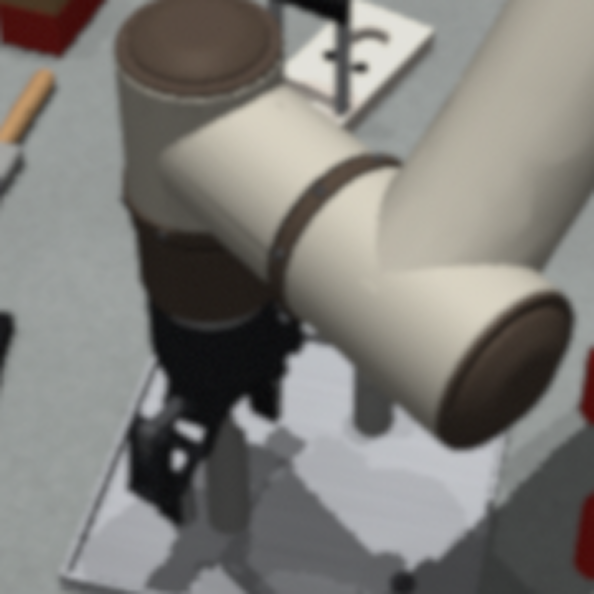

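The fingers straddle the tall nozzle's body at crop position (225,480), and it is still upright. Closing.

Request:
play_rows --targets '[{"tx":0,"ty":0,"tz":0,"spin":0,"gripper":1},{"tx":0,"ty":0,"tz":0,"spin":0,"gripper":1},{"tx":0,"ty":0,"tz":0,"spin":0,"gripper":1},{"tx":0,"ty":0,"tz":0,"spin":0,"gripper":1},{"tx":0,"ty":0,"tz":0,"spin":0,"gripper":1},{"tx":0,"ty":0,"tz":0,"spin":0,"gripper":1},{"tx":0,"ty":0,"tz":0,"spin":0,"gripper":1},{"tx":0,"ty":0,"tz":0,"spin":0,"gripper":1}]'

```text
clock: 3.65
position: [531.0, 317.8, 59.3]
ee_rot: [0.971, -0.24, 0.0, -0.0]
contact_force: [-0.1, -0.7, 3.3]
gripper_width: 26.6
```

```bash
python3 snap.py 4; python3 m.py 4 | grep tall; python3 mv.py 530.8 317.7 59 62.2 530.8 317.7 209;  python3 mv.py 530.8 317.7 209 62.2 563.3 150 209; python3 mv.py 563.3 150 209 62.2 563.3 7 209;python3 - <<'E'
from h import *
d=load("side4.npz")
f=d["frame"][220:400,220:400,::-1];cv2.imwrite("pics/s4z.png",cv2.resize(f,None,fx=3.3,fy=3.3,interpolation=cv2.INTER_CUBIC))
E
```

```text
3.75 [531.02533187 317.79010053  59.26808244] [ 9.70782926e-01 -2.39959375e-01  9.17757068e-05  1.42290281e-05] [-0.7 -1.3  4.5] 26.705544555504222
top tall body 4 (array([527.2, 309.4]), np.float64(1.1084522852184944), np.float64(-0.122266655796615)) spout n 38 zmax [120.5 122.1 122.1 123.1 124.2 127.3] spout mean [514.9 298.  106. ]
side tall body 194 (array([529.6, 317.6]), np.float64(2.8332629710396504), np.float64(0.11444060890412189)) spout n 140 zmax [128.9 129.1 129.2 129.4 129.5 129.9] spout mean [518.5 313.8 104.7]
tx 0.0000 ty 0.0000 tz -0.6000 dist 150.0 
tx 0.4278 ty 0.5327 tz 0.0000 dist 170.8 
tx 0.2668 ty 0.5060 tz 0.0000 dist 143.0
```

View pics/s4z.png

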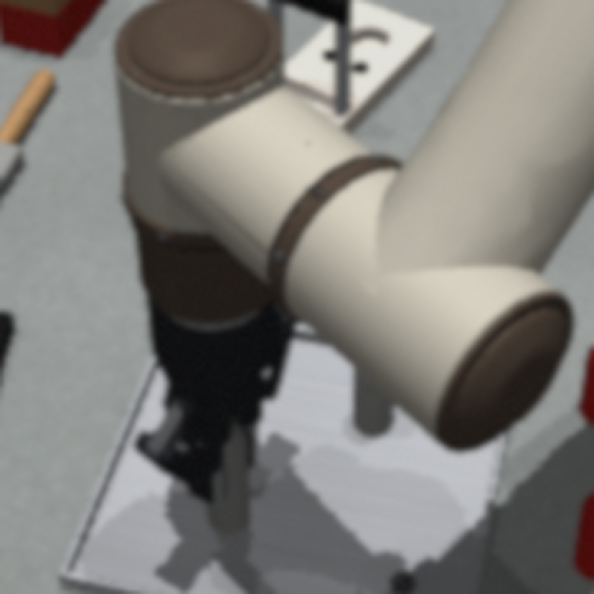

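Request:
play_rows --targets '[{"tx":0,"ty":0,"tz":-0.1,"spin":0,"gripper":1},{"tx":0,"ty":0,"tz":-0.25,"spin":0,"gripper":1},{"tx":0,"ty":0,"tz":-0.4,"spin":0,"gripper":1},{"tx":0.11,"ty":0.13,"tz":-0.4,"spin":0,"gripper":1},{"tx":0.22,"ty":0.27,"tz":-0.4,"spin":0,"gripper":1},{"tx":0.33,"ty":0.41,"tz":-0.4,"spin":0,"gripper":1},{"tx":0.428,"ty":0.533,"tz":-0.4,"spin":0,"gripper":1}]'

```text
clock: 4.62
position: [563.1, 148.7, 158.0]
ee_rot: [0.971, -0.24, -0.001, 0.0]
contact_force: [0.2, 0.1, -1.6]
gripper_width: 26.9
```

Request:
play_rows --targets '[{"tx":0.08,"ty":0.15,"tz":0,"spin":0,"gripper":1},{"tx":0.16,"ty":0.3,"tz":0,"spin":0,"gripper":1},{"tx":0.23,"ty":0.44,"tz":0,"spin":0,"gripper":1},{"tx":0.267,"ty":0.506,"tz":0.05,"spin":0,"gripper":1},{"tx":0.267,"ty":0.506,"tz":0.15,"spin":0,"gripper":1},{"tx":0.267,"ty":0.506,"tz":0.24,"spin":0,"gripper":1},{"tx":0.267,"ty":0.506,"tz":0.24,"spin":0,"gripper":1},{"tx":0.267,"ty":0.506,"tz":0.24,"spin":0,"gripper":1}]'

```text
clock: 5.62
position: [564.1, 7.5, 99.2]
ee_rot: [0.971, -0.24, 0.0, -0.0]
contact_force: [-0.1, 0.4, -1.1]
gripper_width: 26.7
```

```bash
python3 snap.py 5; python3 - <<'E'
from h import *
d=load("side5.npz")
f=d["frame"][180:320,230:390,::-1];cv2.imwrite("pics/s5z.png",cv2.resize(f,None,fx=4,fy=4,interpolation=cv2.INTER_CUBIC))
d=load("top5.npz")
f=d["frame"][180:320,230:390,::-1];cv2.imwrite("pics/t5z.png",cv2.resize(f,None,fx=4,fy=4,interpolation=cv2.INTER_CUBIC))
E
```

```text
5.725 [564.37769649   7.48682261  99.9187636 ] [ 9.70836604e-01 -2.39740098e-01  8.75363910e-04 -4.55926681e-04] [ 1.6  0.5 -0.1] 26.222510120742708
```

View pics/s5z.png

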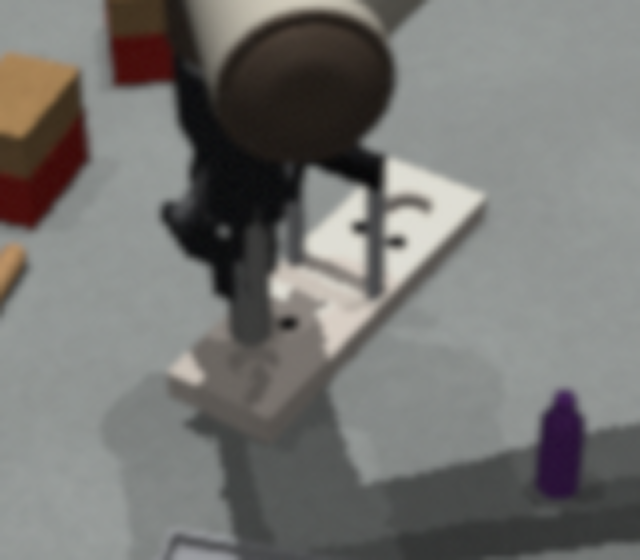

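View pics/t5z.png

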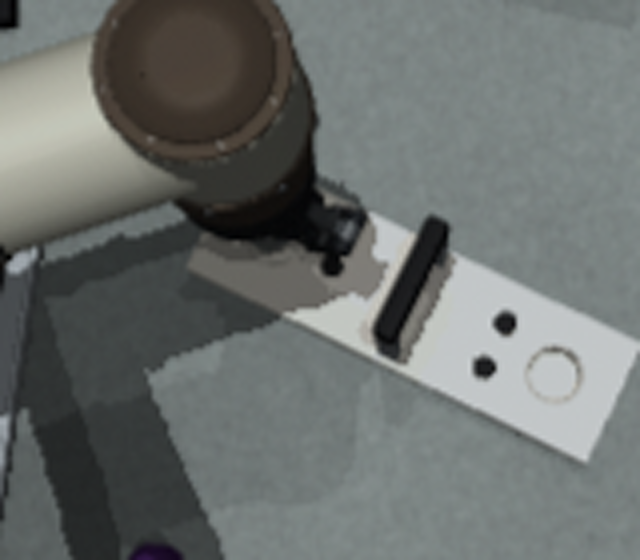

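The nozzle hangs over pocket one in the side crop, with its foot at about (252,340). The carrier has not moved. I'll fit the nozzle axis before lowering.

```bash
python3 - <<'E'
from m import *
from bench import read_state
print(read_state()["position"])
d=load("side5.npz");W=cloud(d);P=W.reshape(-1,3);P=P[np.isfinite(P[:,0])]
q=P[(np.hypot(P[:,0]-562,P[:,1]-7)<17)&(P[:,2]>45)&(P[:,2]<130)]
for a,b in((46,60),(60,75),(46,75)):
    m=q[(q[:,2]>a)&(q[:,2]<b)];print(a,b,len(m),circ(m[:,:2],14,(562,7)))
f=d["frame"].astype(int);vv=[(245,v) for v in()]
# pixel columns
u0,v0=proj(d,(563,7,44));print(u0,v0)
for v in range(int(v0)-16,int(v0)+8,2):print(v,[ (u,int(W[v,u,2])) for u in range(int(u0)-9,int(u0)+12,2)])
# pocket/carrier fit in initial views: refine with white-mask edges, yaw by PCA of bar + rim
for n in("top0","side0"):
    d=load(n+".npz");W=cloud(d);f=d["frame"]
    C=carrier(d,W)[:,:2]
    th=np.radians(62.2);yl=np.array([np.cos(th),np.sin(th)]);xl=np.array([yl[1],-yl[0]])
    s=C@yl;t=C@xl
    print(n,"len pct",np.percentile(s,[.3,99.7]),np.percentile(t,[.5,99.5]),"ctr",(np.percentile(s,[.3,99.7]).mean()*yl+np.percentile(t,[.5,99.5]).mean()*xl))
    # pockets floor
    for pc in((563.3,7),(474.7,-161)):
        m=(np.hypot(W[...,0]-pc[0],W[...,1]-pc[1])<20)&(W[...,2]<15)
        p=W[m];print("  floor",len(p),p.mean(0))
E
```

```text
[564.4   7.5  99.9]
46 60 40 (array([563. ,   7.4]), np.float64(1.2798352063098535), np.float64(-0.008347885480396222))
60 75 42 (array([563.1,   7.5]), np.float64(1.19410830538165), np.float64(-0.14865828750771293))
46 75 82 (array([563. ,   7.5]), np.float64(1.2372254540157461), np.float64(-0.0671745085504325))
292.4576088388985 263.0230512800761
247 [(283, 115), (285, 131), (287, 122), (289, 117), (291, 116), (293, 110), (295, 107), (297, 99), (299, 92), (301, 20), (303, 20)]
249 [(283, 109), (285, 110), (287, 113), (289, 109), (291, 107), (293, 100), (295, 99), (297, 96), (299, 22), (301, 21), (303, 24)]
251 [(283, 100), (285, 105), (287, 106), (289, 103), (291, 99), (293, 96), (295, 91), (297, 90), (299, 20), (301, 19), (303, 22)]
253 [(283, 1), (285, 95), (287, 98), (289, 98), (291, 94), (293, 87), (295, 87), (297, 82), (299, 19), (301, 22), (303, 20)]
255 [(283, 0), (285, -2), (287, 89), (289, 88), (291, 81), (293, 81), (295, 79), (297, 73), (299, 23), (301, 22), (303, 19)]
257 [(283, -1), (285, 0), (287, 68), (289, 76), (291, 77), (293, 76), (295, 75), (297, 70), (299, 22), (
[... 323 characters left out ...]
, 58), (293, 57), (295, 57), (297, 49), (299, 20), (301, 20), (303, 20)]
265 [(283, 20), (285, 23), (287, 19), (289, 47), (291, 49), (293, 51), (295, 48), (297, 23), (299, 21), (301, 21), (303, 21)]
267 [(283, 23), (285, 20), (287, 20), (289, 20), (291, 19), (293, 16), (295, 12), (297, 17), (299, 23), (301, 21), (303, 19)]
269 [(283, 26), (285, 20), (287, 20), (289, 11), (291, 11), (293, 6), (295, 10), (297, 12), (299, 18), (301, 18), (303, 22)]
top0 len pct [ 40.2 309.1] [455.8 535.5] ctr [519.9 -76.7]
  floor 116 [565.9   7.9   8.1]
  floor 126 [ 476.7 -161.2    8.2]
side0 len pct [ 39.5 309.5] [452.9 534.4] ctr [518.  -75.9]
  floor 63 [563.7  -2.4   9.8]
  floor 38 [ 473.1 -171.7    9.4]
```

Request:
play_rows --targets '[{"tx":-0.003,"ty":0,"tz":0.03,"spin":0,"gripper":1},{"tx":-0.003,"ty":0,"tz":0.06,"spin":0,"gripper":1},{"tx":-0.003,"ty":0,"tz":0.08,"spin":0,"gripper":1},{"tx":-0.003,"ty":0,"tz":0.095,"spin":0,"gripper":1},{"tx":-0.003,"ty":0,"tz":0.105,"spin":0,"gripper":1},{"tx":-0.003,"ty":0,"tz":0.105,"spin":0,"gripper":1}]'

```text
clock: 6.48
position: [562.9, 7.3, 72.6]
ee_rot: [0.971, -0.24, -0.0, 0.0]
contact_force: [-0.2, -0.5, -0.5]
gripper_width: 26.7
```

Request:
play_rows --targets '[{"tx":0,"ty":0,"tz":0.012,"spin":0,"gripper":1},{"tx":0,"ty":0,"tz":0.024,"spin":0,"gripper":1},{"tx":0,"ty":0,"tz":0.034,"spin":0,"gripper":1},{"tx":0,"ty":0,"tz":0.04,"spin":0,"gripper":1},{"tx":0,"ty":0,"tz":0.04,"spin":0,"gripper":1},{"tx":0,"ty":0,"tz":0.04,"spin":0,"gripper":1}]'

```text
clock: 7.22
position: [562.9, 7.3, 63.3]
ee_rot: [0.971, -0.24, 0.0, 0.0]
contact_force: [-2.2, -0.8, 4.5]
gripper_width: 26.3
```

```bash
python3 snap.py 6; python3 - <<'E'
from h import *
d=load("side6.npz")
f=d["frame"][180:320,230:390,::-1];cv2.imwrite("pics/s6z.png",cv2.resize(f,None,fx=4,fy=4,interpolation=cv2.INTER_CUBIC))
E
```

```text
7.325 [562.94576315   7.3365991   63.27254192] [ 9.70791503e-01 -2.39924678e-01  5.57181075e-05  5.74542914e-05] [-1.9  0.6  5.7] 26.39362263133298
```

View pics/s6z.png

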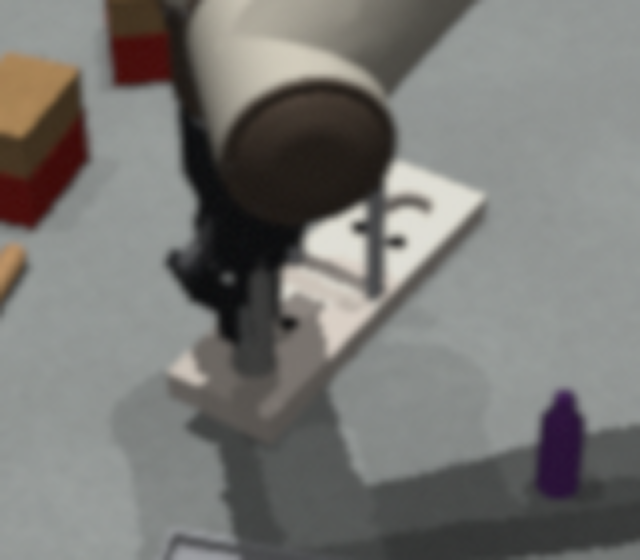

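The nozzle is in the pocket (crop position (258,370)), with about 5 N on the floor at the expected height. I'm releasing and moving up.

Request:
play_rows --targets '[{"tx":0,"ty":0,"tz":0,"spin":0,"gripper":0.2},{"tx":0,"ty":0,"tz":0,"spin":0,"gripper":-0.5},{"tx":0,"ty":0,"tz":0,"spin":0,"gripper":-1},{"tx":0,"ty":0,"tz":0,"spin":0,"gripper":-1},{"tx":0,"ty":0,"tz":0,"spin":0,"gripper":-1},{"tx":0,"ty":0,"tz":0,"spin":0,"gripper":-1},{"tx":0,"ty":0,"tz":-0.06,"spin":0,"gripper":-1},{"tx":0,"ty":0,"tz":-0.16,"spin":0,"gripper":-1},{"tx":0,"ty":0,"tz":-0.3,"spin":0,"gripper":-1},{"tx":0,"ty":0,"tz":-0.4,"spin":0,"gripper":-1}]'

```text
clock: 8.57
position: [563.6, 7.5, 165.7]
ee_rot: [0.971, -0.24, 0.001, -0.001]
contact_force: [0.2, -0.9, 0.2]
gripper_width: 85.3
```

```bash
python3 snap.py 7; python3 mv.py 562.6 7.3 162.75 62.2 503 120 162.75; python3 mv.py 503 120 162.75 62.2 445 233.5 140;  python3 - <<'E'
from m import *
d=load("side7.npz")
f=d["frame"][180:320,230:390,::-1];cv2.imwrite("pics/s7z.png",cv2.resize(f,None,fx=4,fy=4,interpolation=cv2.INTER_CUBIC))
W=cloud(d)
P=noz(W,(562,7.5),28,85);print(len(P),circ(P[:,:2],14,(562,7)))
E
```

```text
8.675 [565.13839417   7.78562806 167.30137248] [ 0.9708542  -0.2396329   0.00388858 -0.00175154] [ 0.3  0.1 -0.1] 85.45219103496933
tx -0.4211 ty -0.2876 tz 0.0000 dist 127.5 
tx -0.4170 ty -0.2934 tz 0.0910 dist 129.5 
181 (array([561.8,   6.6]), np.float64(1.3978570461735447), np.float64(-0.026157116079961185))
```

View pics/s7z.png

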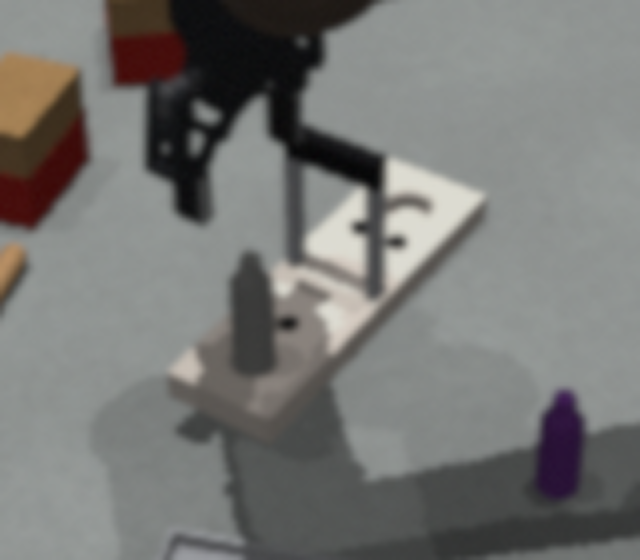

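The tall nozzle stands upright in pocket one (crop position (252,320)), and its top is at the seated height. The short nozzle is next.

Request:
play_rows --targets '[{"tx":-0.14,"ty":-0.096,"tz":0,"spin":0,"gripper":-1},{"tx":-0.28,"ty":-0.192,"tz":0,"spin":0,"gripper":-1},{"tx":-0.42,"ty":-0.288,"tz":0,"spin":0,"gripper":-1},{"tx":-0.56,"ty":-0.385,"tz":0,"spin":0,"gripper":-1},{"tx":-0.7,"ty":-0.48,"tz":0.03,"spin":0,"gripper":-1},{"tx":-0.838,"ty":-0.581,"tz":0.091,"spin":0,"gripper":-1},{"tx":-0.838,"ty":-0.581,"tz":0.091,"spin":0,"gripper":-1},{"tx":-0.838,"ty":-0.581,"tz":0.091,"spin":0,"gripper":-1}]'

```text
clock: 9.68
position: [445.2, 233.4, 140.0]
ee_rot: [0.971, -0.24, -0.0, 0.0]
contact_force: [0.1, -0.6, 0.4]
gripper_width: 85.6
```

```bash
python3 snap.py 8; python3 - <<'E'
from h import *
d=load("side8.npz")
f=d["frame"][220:400,220:400,::-1];cv2.imwrite("pics/s8z.png",cv2.resize(f,None,fx=3.3,fy=3.3,interpolation=cv2.INTER_CUBIC))
E
```

```text
9.775 [445.65234118 232.95275831 140.32214425] [ 9.70639537e-01 -2.40538682e-01  1.09155723e-04 -1.38584248e-04] [-0.7  0.1 -0.3] 85.58588275927568
```

View pics/s8z.png

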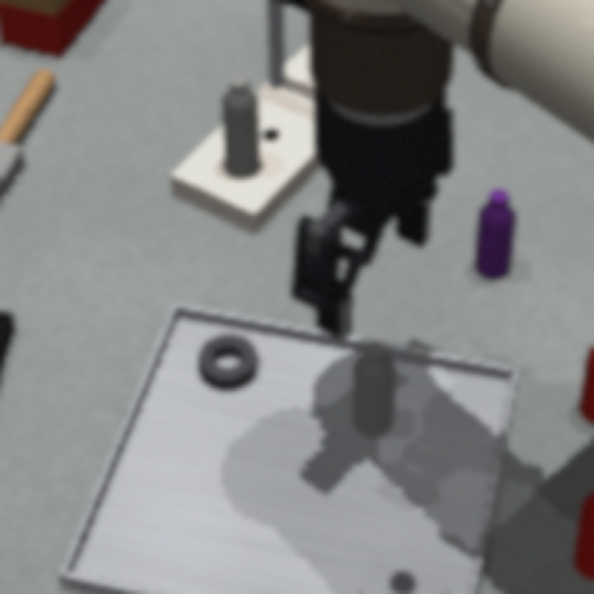

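View pics/top8.png

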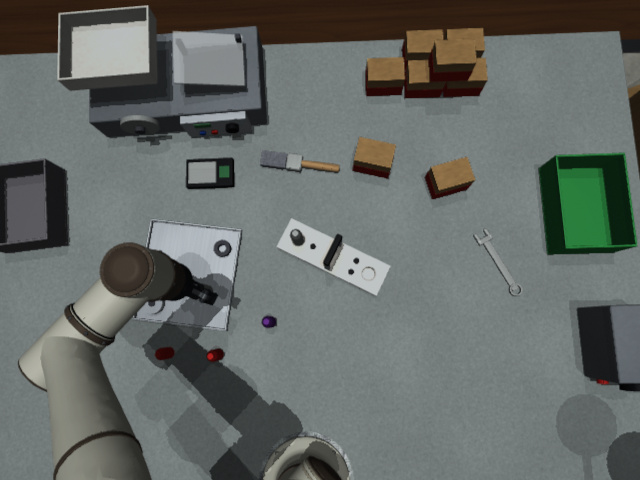

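In the side crop the open fingers are above the short nozzle at (372,390). In the top view the tall nozzle is standing in pocket one at (297,237). Descending.

Request:
play_rows --targets '[{"tx":0,"ty":0,"tz":0.14,"spin":0,"gripper":-1},{"tx":0,"ty":0,"tz":0.26,"spin":0,"gripper":-1},{"tx":0,"ty":0,"tz":0.36,"spin":0,"gripper":-1},{"tx":0,"ty":0,"tz":0.412,"spin":0,"gripper":-1},{"tx":0,"ty":0,"tz":0.412,"spin":0,"gripper":-1},{"tx":0,"ty":0,"tz":0.412,"spin":0,"gripper":1},{"tx":0,"ty":0,"tz":0.412,"spin":0,"gripper":1},{"tx":0,"ty":0,"tz":0.412,"spin":0,"gripper":1},{"tx":0,"ty":0,"tz":0.412,"spin":0,"gripper":1},{"tx":0,"ty":0,"tz":0.412,"spin":0,"gripper":1},{"tx":0,"ty":0,"tz":0.412,"spin":0,"gripper":1},{"tx":0,"ty":0,"tz":0.412,"spin":0,"gripper":1}]'

```text
clock: 11.28
position: [445.5, 233.7, 37.8]
ee_rot: [0.971, -0.24, 0.0, -0.0]
contact_force: [-0.8, -0.2, 5.6]
gripper_width: 26.7
```

```bash
python3 -c "
from bench import *
s=read_state();print(s['position'],s['contact_force'],s['gripper_width'])"; python3 mv.py 445 233.5 37 62.2 400 90 230;python3 mv.py 400 90 230 62.2 420 -100 230;python3 mv.py 420 -100 230 62.2 474.7 -161 230
```

```text
[445.4957383  233.73260912  37.81281715] [-0.80209741 -0.23486545  5.62789855] 26.685775166788073
tx 0.1085 ty 0.5917 tz -0.7720 dist 244.7 
tx 0.4252 ty 0.6350 tz 0.0000 dist 191.0 
tx 0.3073 ty 0.1138 tz 0.0000 dist 81.9
```

Request:
play_rows --targets '[{"tx":0,"ty":0,"tz":-0.1,"spin":0,"gripper":1},{"tx":0,"ty":0,"tz":-0.25,"spin":0,"gripper":1},{"tx":0,"ty":0.05,"tz":-0.43,"spin":0,"gripper":1},{"tx":0.02,"ty":0.16,"tz":-0.6,"spin":0,"gripper":1},{"tx":0.05,"ty":0.3,"tz":-0.72,"spin":0,"gripper":1},{"tx":0.08,"ty":0.45,"tz":-0.772,"spin":0,"gripper":1},{"tx":0.108,"ty":0.592,"tz":-0.772,"spin":0,"gripper":1}]'

```text
clock: 12.15
position: [399.9, 89.2, 231.0]
ee_rot: [0.971, -0.24, 0.001, -0.001]
contact_force: [-0.3, 0.4, -1.5]
gripper_width: 26.7
```

Request:
play_rows --targets '[{"tx":0.1,"ty":0.15,"tz":0,"spin":0,"gripper":1},{"tx":0.2,"ty":0.3,"tz":0,"spin":0,"gripper":1},{"tx":0.31,"ty":0.46,"tz":0,"spin":0,"gripper":1},{"tx":0.425,"ty":0.6,"tz":0,"spin":0,"gripper":1},{"tx":0.54,"ty":0.69,"tz":0,"spin":0,"gripper":1},{"tx":0.65,"ty":0.73,"tz":0,"spin":0,"gripper":1},{"tx":0.732,"ty":0.749,"tz":0,"spin":0,"gripper":1},{"tx":0.732,"ty":0.749,"tz":0.1,"spin":0,"gripper":1},{"tx":0.732,"ty":0.749,"tz":0.25,"spin":0,"gripper":1},{"tx":0.732,"ty":0.749,"tz":0.4,"spin":0,"gripper":1},{"tx":0.732,"ty":0.749,"tz":0.54,"spin":0,"gripper":1},{"tx":0.732,"ty":0.749,"tz":0.6,"spin":0,"gripper":1}]'

```text
clock: 13.65
position: [473.1, -160.8, 77.5]
ee_rot: [0.971, -0.24, -0.002, 0.0]
contact_force: [0.4, -0.8, -0.6]
gripper_width: 26.8
```

```bash
python3 snap.py 9; python3 - <<'E'
from m import *
d=load("side9.npz")
f=d["frame"][180:320,250:410,::-1];cv2.imwrite("pics/s9z.png",cv2.resize(f,None,fx=4,fy=4,interpolation=cv2.INTER_CUBIC))
d=load("top9.npz")
f=d["frame"][190:330,270:430,::-1];cv2.imwrite("pics/t9z.png",cv2.resize(f,None,fx=4,fy=4,interpolation=cv2.INTER_CUBIC))
for n in("top9","side9"):
    d=load(n+".npz");W=cloud(d);C=carrier(d,W)
    P=noz(W,(474.7,-161),49,70);print(n,len(P),circ(P[:,:2],14,(474.7,-161)) if len(P)>5 else "")
    Q=W.reshape(-1,3);Q=Q[np.isfinite(Q[:,0])];h=Q[(np.hypot(Q[:,0]-512,Q[:,1]+75)<50)&(Q[:,2]>132)&(Q[:,2]<142)]
    if len(h)>10: print(" bar",len(h),cv2.minAreaRect(h[:,:2].astype(np.float32)))
E
```

```text
13.75 [ 473.12013115 -160.7873345    77.87321541] [ 9.70708520e-01 -2.40245168e-01 -2.65597363e-03  4.17500521e-04] [-0.2 -0.1 -1.4] 26.700731346402193
top9 0 
side9 57 (array([ 471.9, -159.5]), np.float64(3.121136579012343), np.float64(0.24522981711669267))
 bar 153 ((517.2474365234375, -86.09318542480469), (65.54410552978516, 68.14790344238281), 88.70954895019531)
```

View pics/s9z.png

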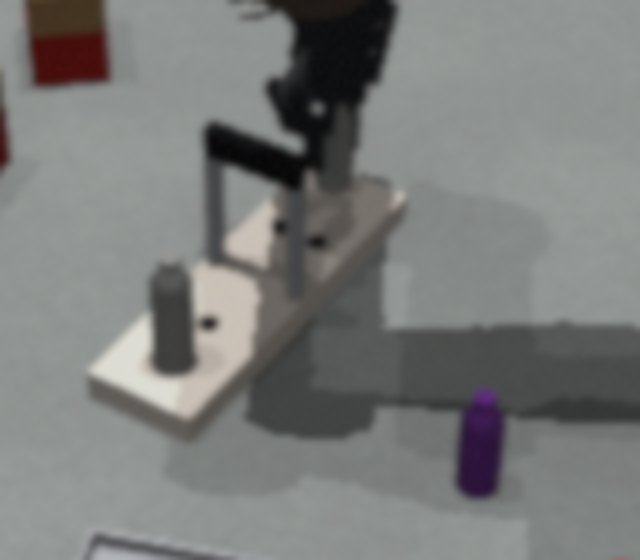

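View pics/t9z.png

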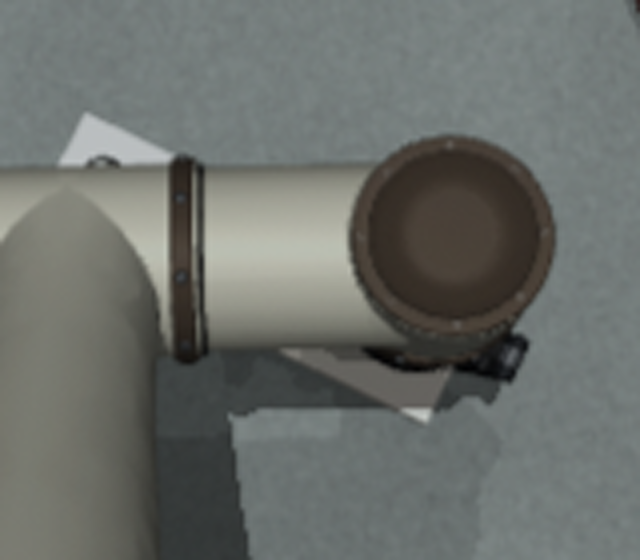

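The short nozzle hangs just above pocket two (side crop, foot at about (337,188)). The tall one still stands at (172,320) and the carrier hasn't moved. I'll hold for a moment and fit again.

Request:
play_rows --targets '[{"tx":0,"ty":0,"tz":0,"spin":0,"gripper":1},{"tx":0,"ty":0,"tz":0,"spin":0,"gripper":1},{"tx":0,"ty":0,"tz":0,"spin":0,"gripper":1}]'

```text
clock: 14.12
position: [475.3, -160.9, 80.9]
ee_rot: [0.971, -0.24, 0.001, -0.0]
contact_force: [-0.3, -0.6, -2.0]
gripper_width: 26.6
```

```bash
python3 snap.py 10; python3 - <<'E'
from m import *
d=load("side10.npz");W=cloud(d);P=W.reshape(-1,3);P=P[np.isfinite(P[:,0])]
c=np.array([474,-161.])
for k in range(3):
    q=P[(np.hypot(P[:,0]-c[0],P[:,1]-c[1])<17)&(P[:,2]>48)&(P[:,2]<68)]
    c,r,md=circ(q[:,:2],14,c);print(len(q),c,r,md)
q=P[(np.hypot(P[:,0]-563,P[:,1]-7)<20)&(P[:,2]>30)&(P[:,2]<85)];print("tall",len(q),circ(q[:,:2],14,(562,7)),)
T=cloud(load("top10.npz"));print("arm heights above", T[240,300],T[240,340],T[225,297])
# carrier edges now, both masks in side view, vs side0
th=np.radians(62.2);yl=np.array([np.cos(th),np.sin(th)]);xl=np.array([yl[1],-yl[0]])
for n in("side0","side7","side10"):
    d=load(n+".npz");W=cloud(d);f=d["frame"].astype(int)
    m=(np.abs(W[...,2]-22)<6)&(np.hypot(W[...,0]-519,W[...,1]+77)<180)&(f.min(-1)>75)&(f.max(-1)-f.min(-1)<40)
    C=W[m][:,:2];s=C@yl;t=C@xl;near=(s<300)&(s>50)
    print(n,len(C),np.percentile(s,[.3,99.7]),[np.percentile(t[abs(s-k)<15],[1,99]) for k in(80,290)])
E
```

```text
14.225 [ 475.12659898 -160.95720516   80.60805438] [ 9.70764298e-01 -2.40033991e-01  5.83401434e-04 -1.46121715e-04] [ 1.1  0.7 -1.1] 26.565961184498175
43 [ 473.8 -161. ] 1.4525002539277445 -0.1685374538173967
43 [ 473.8 -161. ] 1.4525002437547578 -0.16853864920496164
43 [ 473.8 -161. ] 1.4525002435441854 -0.16853867053782423
tall 180 (array([561.7,   7. ]), np.float64(1.4684788734624814), np.float64(-0.21552499984148987))
arm heights above [495.9 -25.4 398.4] [493.7 -92.2 399.6] [597.7   8.   25.7]
side0 1785 [ 39.5 309.8] [array([453. , 534.3]), array([452.9, 533.9])]
side7 1598 [ 38.5 309.8] [array([452.5, 531.7]), array([452.7, 534.8])]
side10 1538 [ 38.7 310.3] [array([452.9, 533.3]), array([452.8, 533.6])]
```

Request:
play_rows --targets '[{"tx":-0.002,"ty":0,"tz":0.04,"spin":0,"gripper":1},{"tx":-0.002,"ty":0,"tz":0.07,"spin":0,"gripper":1},{"tx":-0.002,"ty":0,"tz":0.09,"spin":0,"gripper":1},{"tx":-0.002,"ty":0,"tz":0.105,"spin":0,"gripper":1},{"tx":-0.002,"ty":0,"tz":0.115,"spin":0,"gripper":1},{"tx":-0.002,"ty":0,"tz":0.115,"spin":0,"gripper":1}]'

```text
clock: 14.98
position: [474.4, -160.7, 51.2]
ee_rot: [0.971, -0.24, -0.0, 0.0]
contact_force: [-0.4, -0.0, -1.3]
gripper_width: 26.5
```

Request:
play_rows --targets '[{"tx":0,"ty":0,"tz":0.012,"spin":0,"gripper":1},{"tx":0,"ty":0,"tz":0.024,"spin":0,"gripper":1},{"tx":0,"ty":0,"tz":0.034,"spin":0,"gripper":1},{"tx":0,"ty":0,"tz":0.041,"spin":0,"gripper":1},{"tx":0,"ty":0,"tz":0.041,"spin":0,"gripper":1},{"tx":0,"ty":0,"tz":0.041,"spin":0,"gripper":1}]'

```text
clock: 15.72
position: [474.4, -160.7, 41.8]
ee_rot: [0.971, -0.24, 0.0, 0.0]
contact_force: [-1.8, 1.3, 5.5]
gripper_width: 26.8
```

```bash
python3 snap.py 11; python3 - <<'E'
from h import *
d=load("side11.npz")
f=d["frame"][180:320,250:410,::-1];cv2.imwrite("pics/s11z.png",cv2.resize(f,None,fx=4,fy=4,interpolation=cv2.INTER_CUBIC))
E
```

```text
15.825 [ 474.3979182  -160.74650766   41.83945885] [ 9.70818756e-01 -2.39814366e-01  2.04917821e-05  1.08483364e-04] [-1.1  2.1  5. ] 26.790822887879976
```

View pics/s11z.png

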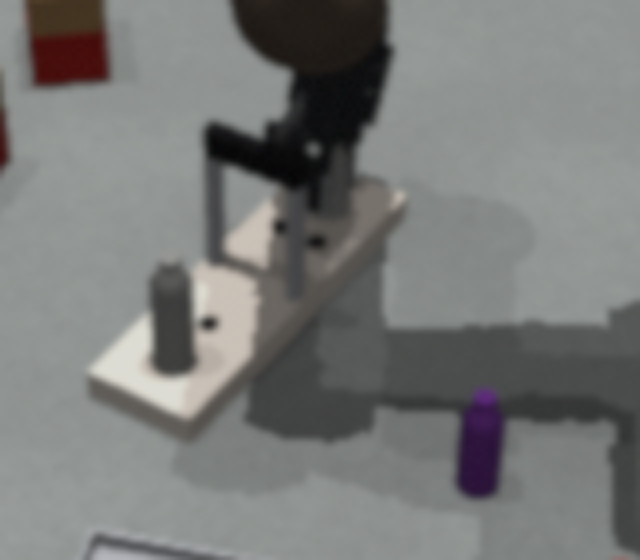

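Request:
play_rows --targets '[{"tx":0,"ty":0,"tz":0,"spin":0,"gripper":0.2},{"tx":0,"ty":0,"tz":0,"spin":0,"gripper":-0.5},{"tx":0,"ty":0,"tz":0,"spin":0,"gripper":-1},{"tx":0,"ty":0,"tz":0,"spin":0,"gripper":-1},{"tx":0,"ty":0,"tz":0,"spin":0,"gripper":-1},{"tx":0,"ty":0,"tz":0,"spin":0,"gripper":-1},{"tx":0,"ty":0,"tz":-0.06,"spin":0,"gripper":-1},{"tx":0,"ty":0,"tz":-0.16,"spin":0,"gripper":-1},{"tx":0,"ty":0,"tz":-0.3,"spin":0,"gripper":-1},{"tx":0,"ty":0,"tz":-0.46,"spin":0,"gripper":-1},{"tx":0,"ty":0,"tz":-0.64,"spin":0,"gripper":-1},{"tx":0,"ty":0,"tz":-0.64,"spin":0,"gripper":-1}]'

```text
clock: 17.32
position: [476.6, -161.0, 205.0]
ee_rot: [0.971, -0.24, 0.004, -0.001]
contact_force: [-0.0, -0.1, -0.5]
gripper_width: 85.5
```

```bash
python3 snap.py 12; python3 - <<'E'
from m import *
for n in("top","side"):
    d=load(n+"12.npz");x=270 if n=="top" else 250
    f=d["frame"][180:320,x:x+160,::-1];cv2.imwrite(f"pics/{n}12z.png",cv2.resize(f,None,fx=4,fy=4,interpolation=cv2.INTER_CUBIC))
    W=cloud(d);P=W.reshape(-1,3);P=P[np.isfinite(P[:,0])]
    for c,hi in(((563,7.),82),((474.5,-161),58)):
        q=P[(np.hypot(P[:,0]-c[0],P[:,1]-c[1])<20)&(P[:,2]>30)&(P[:,2]<hi)]
        if len(q)>5: print(n,len(q),circ(q[:,:2],14,c))
        q=P[(np.hypot(P[:,0]-c[0],P[:,1]-c[1])<20)&(P[:,2]>hi+12)&(P[:,2]<130)]
        if len(q)>5: print("  top z",np.percentile(q[:,2],[50,90]),np.median(q,0))
    h=P[(np.hypot(P[:,0]-519,P[:,1]+77)<50)&(P[:,2]>132)&(P[:,2]<144)]
    if len(h)>10: print(" bar",len(h),cv2.minAreaRect(h[:,:2].astype(np.float32)))
E
python3 mv.py 474 -160.7 201 62.2 519 -77 201
```

```text
17.425 [ 474.10133401 -160.56189597  201.10744526] [ 9.70726777e-01 -2.40186141e-01  1.83614688e-04 -3.28319238e-04] [-0.1 -0.2 -0.8] 85.31500355669931
top 10 (array([ 475.5, -160. ]), np.float64(0.20576546468305057), np.float64(0.03829507253152009))
  top z [72.8 77.9] [ 467.9 -157.3   72.8]
side 170 (array([561.8,   7. ]), np.float64(1.4643614864839132), np.float64(-0.12538023161924094))
  top z [102.6 109.5] [560.9  11.7 102.6]
side 80 (array([ 472.9, -161.1]), np.float64(1.7489303525610373), np.float64(-0.17517270738327007))
  top z [79.4 84.2] [ 473.6 -156.1   79.4]
 bar 131 ((517.8945922851562, -74.63739013671875), (17.67506980895996, 73.55179595947266), 63.93868637084961)
tx 0.0031 ty -0.3801 tz 0.0000 dist 95.0
```

View pics/side12z.png

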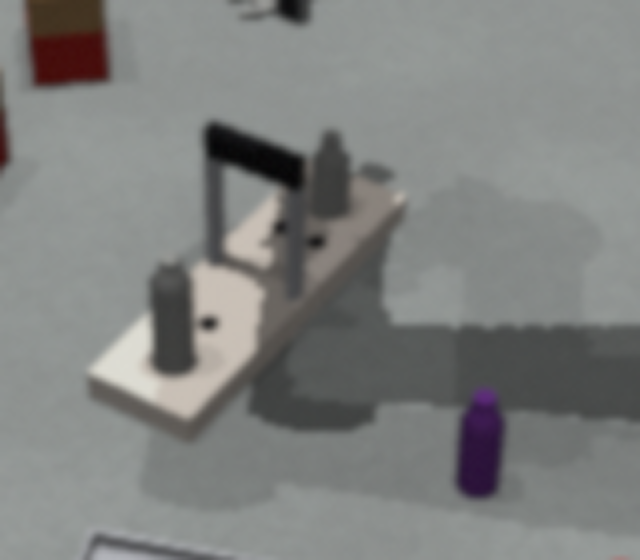

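View pics/top12z.png

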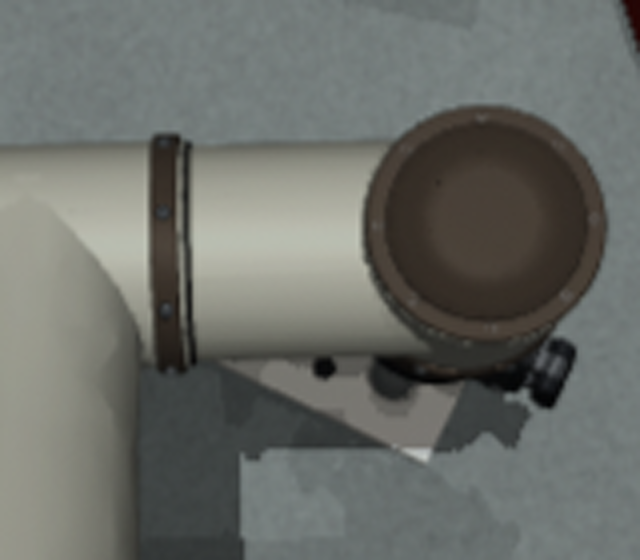

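Both nozzles stand seated in the carrier: side crop (172,320) for the tall one and (330,175) for the short one. I'm moving to the handle.

Request:
play_rows --targets '[{"tx":0.003,"ty":-0.13,"tz":0,"spin":0,"gripper":-1},{"tx":0.003,"ty":-0.26,"tz":0,"spin":0,"gripper":-1},{"tx":0.003,"ty":-0.381,"tz":0,"spin":0,"gripper":-1},{"tx":0.003,"ty":-0.381,"tz":0,"spin":0,"gripper":-1},{"tx":0.003,"ty":-0.381,"tz":0.08,"spin":0,"gripper":-1},{"tx":0.003,"ty":-0.381,"tz":0.16,"spin":0,"gripper":-1},{"tx":0.003,"ty":-0.381,"tz":0.24,"spin":0,"gripper":-1},{"tx":0.003,"ty":-0.381,"tz":0.3,"spin":0,"gripper":-1},{"tx":0.003,"ty":-0.381,"tz":0.32,"spin":0,"gripper":-1},{"tx":0.003,"ty":-0.381,"tz":0.32,"spin":0,"gripper":-1},{"tx":0.003,"ty":-0.381,"tz":0.32,"spin":0,"gripper":-1}]'

```text
clock: 18.8
position: [520.0, -76.8, 121.7]
ee_rot: [0.971, -0.24, 0.001, -0.0]
contact_force: [-0.4, -0.2, -0.6]
gripper_width: 85.4
```

```bash
python3 snap.py 13; python3 - <<'E'
from h import *
for n in ("side","top"):
    d=load(n+"13.npz")
    f=d["frame"][160:300,250:410,::-1];cv2.imwrite(f"pics/{n}13z.png",cv2.resize(f,None,fx=4,fy=4,interpolation=cv2.INTER_CUBIC))
E
```

```text
18.9 [519.89382901 -76.72237673 121.76084097] [ 9.70787266e-01 -2.39940670e-01  6.99443657e-04 -2.65456664e-04] [ 1.1  0.  -0.8] 85.14534104462444
```

View pics/side13z.png

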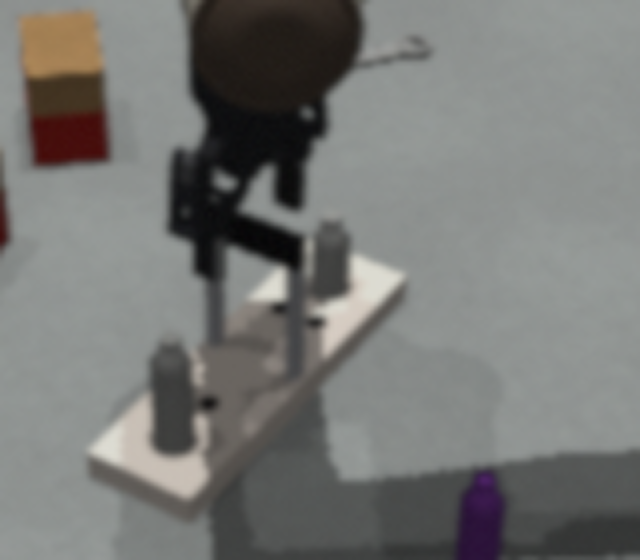

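The fingers straddle the crossbar in the side crop, with the bar at about (265,240) and one finger on each side of it. Closing.

Request:
play_rows --targets '[{"tx":0,"ty":0,"tz":0,"spin":0,"gripper":0.2},{"tx":0,"ty":0,"tz":0,"spin":0,"gripper":0.4},{"tx":0,"ty":0,"tz":0,"spin":0,"gripper":0.6},{"tx":0,"ty":0,"tz":0,"spin":0,"gripper":0.7},{"tx":0,"ty":0,"tz":0,"spin":0,"gripper":1},{"tx":0,"ty":0,"tz":0,"spin":0,"gripper":1},{"tx":0,"ty":0,"tz":0,"spin":0,"gripper":1},{"tx":0,"ty":0,"tz":0,"spin":0,"gripper":1},{"tx":0,"ty":0,"tz":0,"spin":0,"gripper":1},{"tx":0,"ty":0,"tz":0,"spin":0,"gripper":1}]'

```text
clock: 20.15
position: [519.3, -77.0, 121.2]
ee_rot: [0.971, -0.24, -0.0, 0.0]
contact_force: [-2.3, -2.0, 4.7]
gripper_width: 13.3
```

```bash
python3 snap.py 14; python3 - <<'E'
from h import *
d=load("side14.npz")
f=d["frame"][160:300,250:410,::-1];cv2.imwrite(f"pics/s14z.png",cv2.resize(f,None,fx=4,fy=4,interpolation=cv2.INTER_CUBIC))
E
```

```text
20.25 [519.29871695 -76.96093729 121.24713928] [ 9.70772391e-01 -2.40001905e-01 -1.45238249e-04  1.68303110e-04] [-2.2 -2.1  5.1] 13.160848375407097
```

View pics/s14z.png

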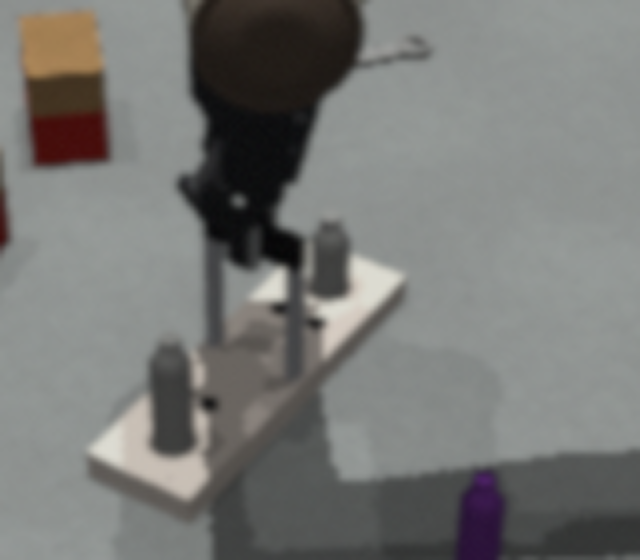

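The bar is gripped (width 13 mm) in the middle and both nozzles are standing. I'll lift gently by 100 mm.

Request:
play_rows --targets '[{"tx":0,"ty":0,"tz":-0.015,"spin":0,"gripper":1},{"tx":0,"ty":0,"tz":-0.04,"spin":0,"gripper":1},{"tx":0,"ty":0,"tz":-0.075,"spin":0,"gripper":1},{"tx":0,"ty":0,"tz":-0.115,"spin":0,"gripper":1},{"tx":0,"ty":0,"tz":-0.16,"spin":0,"gripper":1},{"tx":0,"ty":0,"tz":-0.205,"spin":0,"gripper":1},{"tx":0,"ty":0,"tz":-0.25,"spin":0,"gripper":1},{"tx":0,"ty":0,"tz":-0.295,"spin":0,"gripper":1},{"tx":0,"ty":0,"tz":-0.335,"spin":0,"gripper":1},{"tx":0,"ty":0,"tz":-0.37,"spin":0,"gripper":1},{"tx":0,"ty":0,"tz":-0.39,"spin":0,"gripper":1},{"tx":0,"ty":0,"tz":-0.4,"spin":0,"gripper":1}]'

```text
clock: 21.75
position: [519.4, -76.8, 221.2]
ee_rot: [0.971, -0.24, -0.0, -0.0]
contact_force: [0.5, -0.4, -7.0]
gripper_width: 12.9
```

Request:
play_rows --targets '[{"tx":0,"ty":0,"tz":0,"spin":0,"gripper":1},{"tx":0,"ty":0,"tz":0,"spin":0,"gripper":1},{"tx":0,"ty":0,"tz":0,"spin":0,"gripper":1},{"tx":0,"ty":0,"tz":0,"spin":0,"gripper":1},{"tx":0,"ty":0,"tz":0,"spin":0,"gripper":1},{"tx":0,"ty":0,"tz":0,"spin":0,"gripper":1},{"tx":0,"ty":0,"tz":0,"spin":0,"gripper":1},{"tx":0,"ty":0,"tz":0,"spin":0,"gripper":1}]'

```text
clock: 22.75
position: [519.5, -76.8, 221.1]
ee_rot: [0.971, -0.24, 0.0, -0.0]
contact_force: [-0.7, -0.5, -6.3]
gripper_width: 12.7
```

```bash
python3 snap.py 15; python3 - <<'E'
from m import *
for n in("side","top"):
    d=load(n+"15.npz")
    f=d["frame"][120:300,230:430,::-1];cv2.imwrite(f"pics/{n}15z.png",cv2.resize(f,None,fx=3.3,fy=3.3,interpolation=cv2.INTER_CUBIC))
d=load("side15.npz");W=cloud(d);f=d["frame"].astype(int)
m=(np.abs(W[...,2]-122)<20)&(np.hypot(W[...,0]-519,W[...,1]+77)<170)&(f.min(-1)>75)&(f.max(-1)-f.min(-1)<40)
P=W[m]
for _ in range(4):
    A=np.c_[P[:,:2]-[519,-77],np.ones(len(P))];c=np.linalg.lstsq(A,P[:,2],rcond=None)[0];r=P[:,2]-A@c;P=P[abs(r)<max(3,2*r.std())]
print(len(P),"plane",c,"tilt",np.hypot(*c[:2]).round(4),r.std(), cv2.minAreaRect(P[:,:2].astype(np.float32)))
Q=W.reshape(-1,3);Q=Q[np.isfinite(Q[:,0])]
for c0,b in(((562,7.),108),((473,-161),108)):
    q=Q[(np.hypot(Q[:,0]-c0[0],Q[:,1]-c0[1])<20)&(Q[:,2]>130)&(Q[:,2]<(180 if c0[0]>500 else 158))];print(len(q),circ(q[:,:2],14,c0))
    q=Q[(np.hypot(Q[:,0]-c0[0],Q[:,1]-c0[1])<20)&(Q[:,2]>130)];print(np.percentile(q[:,2],[95,99]))
E
```

```text
22.85 [519.48494057 -76.76078608 221.07345269] [ 9.70770147e-01 -2.40011083e-01  1.22587546e-05 -2.68890231e-05] [-0.4  0.1 -6.3] 13.195505167570953
1501 plane [  0.   -0.  121.6] tilt 0.0099 1.8500074181925361 ((518.3905639648438, -75.80125427246094), (274.2529296875, 83.67704772949219), 62.126014709472656)
181 (array([562.3,   7.8]), np.float64(1.3095748784902776), np.float64(-0.07716126700073467))
[207.5 514.9]
90 (array([ 473.1, -159.8]), np.float64(1.7839209391985942), np.float64(-0.11524824635226949))
[182.9 185.6]
```

View pics/side15z.png

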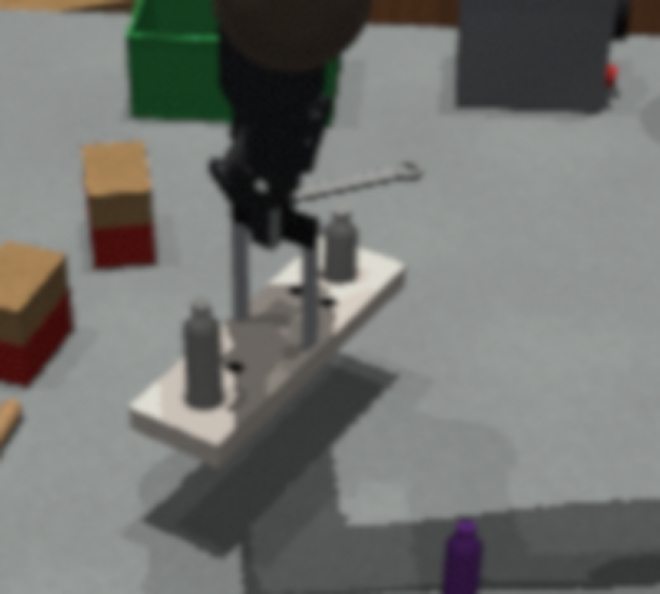

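View pics/top15.png

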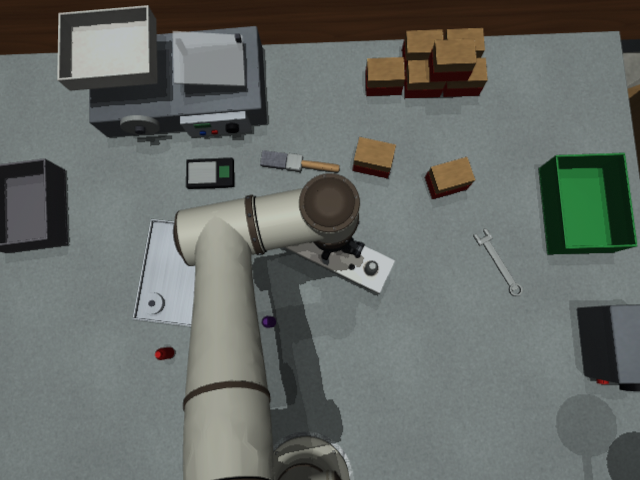

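The carrier hangs level with its top face at about 121.6 mm (tilt about 0.01 rad). Both nozzles are seated in the side crop, the tall one at (203,360) and the short one at (341,250). The bystanders I can see in the top view are unmoved. Handing in.

```bash
python3 -c "
from bench import *
print(abs(read_state()['joint_vel']).max()); print(job_done())"
```

```text
0.0026101753597220895
the job is handed in; nothing more can be done
None
```

The job is handed in: the tall nozzle is in pocket one, the short nozzle is in pocket two, and the arm is holding the carrier by its handle about 100 mm above the bench. It took about 23 s of the 72 s allowed, and `job_done()` gave no verdict.

**What I did:** I located everything with both cameras. Each nozzle was lowered until it pressed on its pocket floor with about 5 N at the expected height, then released and checked before the next step. I then gripped the handle bar and lifted slowly.

**Last checks, just before handing in:**
- **Carrier:** its top face was at 121.6 mm, so the underside was at about 100 mm. Tilt was about 0.01 rad, joint speeds were below 0.003 rad/s and the finger opening was about 13 mm on the 14 mm bar.
- **Nozzles:** both stood upright, within about 1–2 mm of their pocket centres in the side view, at seated height.
- **Bystanders:** the ones visible in the last top view looked unmoved. The arm hid the bearing in that picture; it was last seen in place from above before the short nozzle was picked up.

**Disagreements and hiccups:**
- The two cameras differed by about 2 mm, so I averaged them and used side-view offsets for the fits.
- The gripper read 26–27 mm on the 28 mm nozzles.
- One move was refused because its rows had no spin value. Nothing moved, and I sent it again.

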